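# Set three timber bearers level for a carving

### The job

A marble carving is about to be set down on three supports. Stand each of the three square timber bearers upright in the middle of its own marble pad, choosing which bearer goes on which pad so that all three bearer tops end up at the same height. Leave the round post, the rubbing brick and the club hammer where they are.

Things in the scene. Friction and masses are not known exactly. Their poses are not given: they have to be found in the camera images.
- bearer_tall: The tallest and slimmest square timber bearer: a plain brown sawn wood block standing on end, 40 x 40 mm in plan and 100 mm high, about 0.1 kg, loose. Origin at the centre of its underside, z up, x and y square to its side faces.
- bearer_medium: The middle square timber bearer: a plain brown sawn wood block standing on end, 46 x 46 mm in plan and 80 mm high, about 0.1 kg, loose. Origin at the centre of its underside, z up, x and y square to its side faces.
- bearer_short: The shortest and stoutest square timber bearer: a plain brown sawn wood block standing on end, 52 x 52 mm in plan and 60 mm high, about 0.1 kg, loose. Origin at the centre of its underside, z up, x and y square to its side faces.
- pad_thin: The thinnest and widest marble pad: a square off-white slab 96 x 96 mm in plan and 20 mm thick, stuck to the bench. Origin at the centre of its underside (on the bench), z up, so its top face is 20 mm above the origin; x and y square to its side faces.
- pad_middle: The middle marble pad: a square off-white slab 88 x 88 mm in plan and 40 mm thick, stuck to the bench. Origin at the centre of its underside (on the bench), z up, so its top face is 40 mm above the origin; x and y square to its side faces.
- pad_thick: The thickest and narrowest marble pad: a square off-white slab 80 x 80 mm in plan and 60 mm thick, stuck to the bench. Origin at the centre of its underside (on the bench), z up, so its top face is 60 mm above the origin; x and y square to its side faces.
- round_post: Bystander: a round post of pale wood standing on end among the bearers and pads, 54 mm diameter, 80 mm high, loose. Origin at the centre of its underside, z up.
- rubbing_brick: Bystander: a reddish abrasive brick lying flat, 110 x 55 x 50 mm (x, y, z), loose, to the robot's right. Origin at the centre of its underside, z up.
- club_hammer: Bystander: a club hammer lying on the bench to the robot's left: dark steel head 105 x 48 x 48 mm, long along x, and a dark wooden handle (up to 34 mm thick, 24 mm above the bench at its axis) running along +y to 192 mm from the origin, 1.1 kg, loose. Origin at the centre of the head's underside, z up.
Mind the look-alikes: they are no part of the job. What is shaped like the bearer_medium but blue or green is not meant.

How it is judged:
By the outcome, as a careful person would: the job done as asked, in the order asked, and still so for the second after the job is handed in, with the robot touching nothing.
It also fails if it takes over 80 s, if anything falls off the work surface, if the arm or the gripper's body presses on something with over 40 N, if the wrist force passes 120 N, or if a joint passes its speed limit or range.

### The arm

A 6-joint arm with a two-finger parallel gripper is mounted at the origin on the work surface. World frame = base frame: x ahead of the robot, y to its left, z up, the work surface at z = 0. Lengths are in m, angles in rad, forces in N, time in s.
With the tool pointing down it reaches from about 0.425 to 0.95 m from the base axis. Payload 3.5 kg.
Tool frame: the origin (TCP) lies midway between the tips of the shut fingers; the grasp point (between the pads) lies pinch_z behind it (pinch_z is the distance from the TCP to the grasp point, in m); z points along the fingers, y is the line along which they close (so a half turn about z gives the same grasp; the last joint's range is limited). The gripper opens to 85 mm and grips with 20 to 120 N. Pads are 22 mm wide; open, the fingers measure 114 mm over their backs; the gripper's body (76 mm by 85 mm) begins 54 mm behind the grasp point. The pads swing forward as they close: fully open they stand 13 mm farther back than shut.
Start: joints at [-1.441, 0.286, 1.577, -0, 1.279, -0.15], TCP at [0.186, -0.649, 0.203] pointing down, gripper open.
Joint ranges: [-2.77, 2.77], [-0.9, 2.22], [0.21, 2.48], [-1.53, 4.67], [0.24, 2.81], [-2.84, 2.84]. Speed limits (rad/s): [2.79, 2.79, 3.14, 3.14, 3.14, 3.14].

### API

Orientations are given as a 3x3 rotation matrix whose columns are the frame's x, y, z axes.
In Python, from rig import state, snapshot, close_job, pinch_z gives the robot as it stands.
- The arm moves only by the tool servo_tool, never from a script. Its argument "targets" is a list that holds one entry, the list of rows, each a list of 7 numbers: the shift along the tool's x, y, z as a fraction of full scale, then the turn, a rotation vector about the tool's x, y, z as a fraction of full scale, then the opening, from -1 (shut) to 1 (fully open), so that 0 is half open. A call has 1 to 10 rows; each row is the pose to reach, as a shift and turn from the pose commanded when the call began, along the tool's axes at that moment, turning the shorter way round; what a row does not reach only later rows make up. Full scale, the value 1, is 0.5 m for a shift and 2 pi rad for a turn. A row lasts 1/8 s, in which the tool goes at most 62.5 mm and 10.7 degrees, less where a joint would pass 70% of its speed; a pose out of reach is approached as far as the arm can. A call with a number of a shift or a turn outside -1 to 1 is refused whole. A call with a gripper value outside its range is refused whole. The fingers move at their own pace and stop on an object; the grip force is fixed at half the most. Time passes only in rows, so rows that repeat a pose let the fingers close. It gives the time, the measured TCP pose, the force, the opening and the grip force at its end, in the units of the state.
- state(): the state, without advancing time (a new reading comes with each control period).
- snapshot(name): name is "scene" or "top" or "wrist"; returns a dict with "img" (420x560x3 uint8, red, green, blue), "mtx" (3x3 intrinsics, pixels), "dist_coeffs" ([k1, k2, p1, p2, k3] as OpenCV has them; the pictures are not rectified), "world_to_cam" (4x4, takes a point from world to camera coordinates); the wrist camera has in their place "tool_from_camera" (4x4, takes a point from camera to tool coordinates, whose origin is the TCP and whose axes are the flange's). Camera axes: x right, y down, z forward; pixel columns grow to the right and rows downward; lengths in m; the calibration is good to about 2 mm. A picture is of the moment at which its call begins: read the wrist's pose just before it. There is no depth.
- close_job(): hands the job in; it is judged then, once.
The state is a dict: "time": time; "joint_pos": joint angles; "joint_velocities": joint speeds; "tau": joint torques, N m; "eef_pos": TCP position; "orientation": TCP orientation; "force": force on the tool from outside, world axes, zero at the start; "moment": the same for the moment, N m; "gripper_width": finger opening in m; "finger_force": force on a finger pad.
Only numpy, scipy, OpenCV 4.12 (cv2) and the standard library are available. Lean on these libraries where they do the work, as an engineer would, in place of code of your own. Each camera call takes 0.05 s, during which the arm holds its last target. There are 200 camera calls.

## Working session

There is one attempt and no reset: what is moved stays moved. The work goes in short steps, Python scripts to look and compute and a tool call to move; the robot and the scene stay as the last step left them, time stands still between calls to the robot, and variables do not carry over. Pictures are saved under pics/ and viewed, at most 14 in all, crops included, and the job is handed in when it is done.

Besides the shell and the picture viewer there is one more tool, called after "Call:" by a JSON object that holds its "method" and its "body", one argument or row to a line. servo_tool: Moves the arm, as the interface text tells. Shift numbers are shares of 0.5 m and turn numbers shares of 2 pi rad, none past 1 either way. Its arguments: {"type":"object","properties":{"targets":{"type":"array","items":{"type":"array","items":{"type":"array","items":{"type":"number"}}}}},"required":["targets"]}

```bash
ls; mkdir -p pics
python3 - <<'E'
from rig import *
import cv2,pickle,numpy as np
np.set_printoptions(precision=4,suppress=True)
s=state();print(s,pinch_z)
for n in("scene","top"):
    d=snapshot(n);pickle.dump(d,open(n+".pkl","wb"));cv2.imwrite(f"pics/{n}0.png",d["img"][:,:,::-1])
    w=d["world_to_cam"];print(n,-np.array(w)[:3,:3].T@np.array(w)[:3,3],d["dist_coeffs"],d["mtx"])
E
```

```text
pics
{'time': 0.0, 'joint_pos': array([-1.441 ,  0.2872,  1.5782,  0.    ,  1.2786, -0.15  ]), 'joint_velocities': array([-0.0004, -0.0009, -0.0004, -0.001 , -0.0006, -0.0006]), 'tau': array([  0.0001, -40.5983, -29.2624,  -0.0001,   0.0058,   0.    ]), 'eef_pos': array([ 0.1863, -0.648 ,  0.2017]), 'orientation': array([[ 0.9611,  0.2761, -0.0003],
       [ 0.2761, -0.9611,  0.0024],
       [ 0.0004, -0.0024, -1.    ]]), 'force': array([-0.1971, -0.3464, -0.5666]), 'moment': array([0.0209, 0.0354, 0.024 ]), 'finger_force': 0.0, 'gripper_width': 0.08543273254751346} 0.0187
scene [1.3185 0.7191 0.8283] [-0.1925  0.      0.      0.      0.    ] [[504.2022   0.     279.3563]
 [  0.     504.2022 213.2272]
 [  0.       0.       1.    ]]
top [ 0.4239 -0.0201  1.4751] [-0.1826  0.      0.      0.      0.    ] [[517.494    0.     273.1132]
 [  0.     517.494  199.877 ]
 [  0.       0.       1.    ]]
```

View pics/scene0.png

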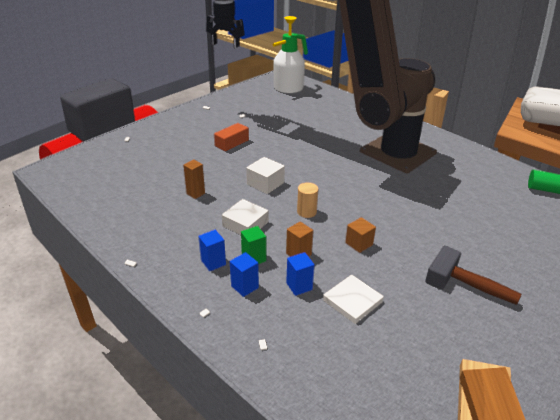

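View pics/top0.png

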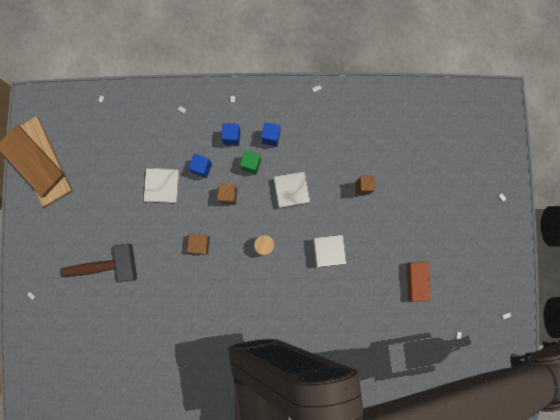

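The scene view shows brown bearers at tall (194,180), medium (300,241) and short (361,235). The pads there are thick (265,175), middle (245,218) and thin (353,298). In the top view the bearers are at (367,185), (227,194) and (198,244), and the pads are thin (161,185), middle (292,190) and thick (330,251). The blue and green blocks at about (231,134), (271,134), (200,166) and (250,162) are look-alikes, and the round post is at (264,245). I'll check this with one enlarged crop.

Run:
```python
import cv2,pickle,numpy as np
d=pickle.load(open("top.pkl","rb"))["img"][:,:,::-1]
e=pickle.load(open("scene.pkl","rb"))["img"][:,:,::-1]
C=[(d,367,185),(d,227,194),(d,198,244),(d,161,185),(d,292,190),(d,330,251),(e,194,180),(e,300,241),(e,361,235),(e,353,298),(e,245,218),(e,265,175)]
t=[]
for im,u,v in C:
    c=cv2.resize(np.ascontiguousarray(im[v-25:v+25,u-25:u+25]),(200,200),interpolation=cv2.INTER_CUBIC)
    for k in range(0,50,10):
        cv2.putText(c,str(u-25+k),(k*4,8),0,.28,(0,255,255),1);cv2.putText(c,str(v-25+k),(0,k*4+4),0,.28,(0,255,255),1)
    t.append(c)
cv2.imwrite("pics/crops.png",np.vstack([np.hstack(t[i:i+4]) for i in(0,4,8)]))
for im,u,v in C[:3]+C[6:9]:
    print(cv2.cvtColor(np.ascontiguousarray(im),cv2.COLOR_BGR2HSV)[v-8:v+9:4,u].tolist())
```

```text
[[15, 139, 132], [14, 144, 136], [14, 143, 132], [14, 138, 131], [13, 111, 60]]
[[15, 146, 143], [14, 142, 138], [14, 142, 140], [14, 144, 133], [15, 132, 60]]
[[15, 143, 136], [15, 140, 138], [14, 150, 134], [14, 144, 138], [14, 138, 133]]
[[12, 174, 88], [13, 171, 88], [12, 175, 86], [13, 183, 85], [12, 167, 87]]
[[14, 181, 189], [13, 177, 154], [13, 174, 88], [13, 183, 88], [13, 179, 87]]
[[14, 178, 189], [14, 184, 182], [13, 187, 108], [13, 176, 97], [13, 173, 93]]
```

View pics/crops.png

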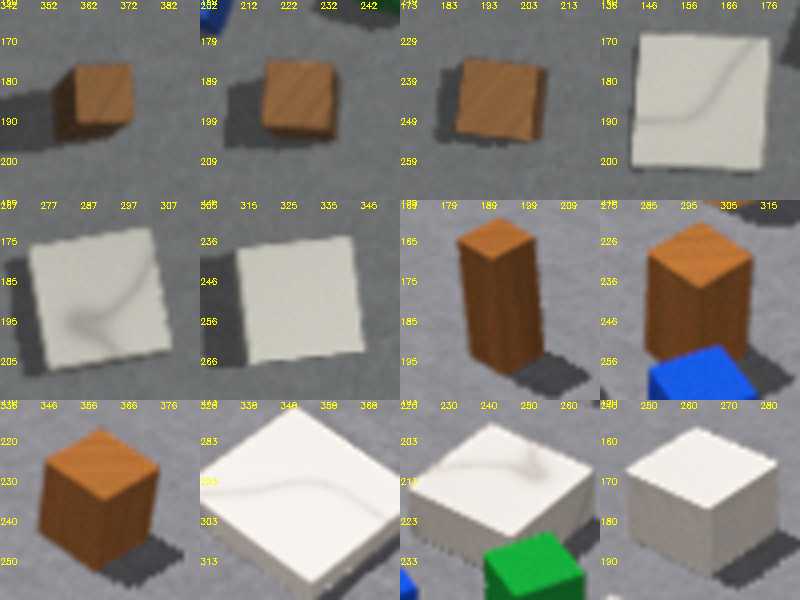

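The crop confirms three plain brown square bearers (tall, medium, short) and three pads. All the top faces are brighter than the sides, and none is hidden in either view. Next I triangulate the top faces.

```bash
cat > h.py <<'E'
import cv2,pickle,numpy as np
np.set_printoptions(precision=4,suppress=True)
def rays(d,px):
    n=cv2.undistortPoints(np.float64(px).reshape(-1,1,2),np.array(d["mtx"]),np.array(d["dist_coeffs"])).reshape(-1,2)
    w=np.array(d["world_to_cam"]);return -w[:3,:3].T@w[:3,3],np.c_[n,np.ones(len(n))]@w[:3,:3]
def onplane(d,px,z):
    o,r=rays(d,px);return (o+r*((z-o[2])/r[:,2])[:,None])[:,:2]
def face(d,uv,brown,vmin):
    hsv=cv2.cvtColor(d["img"],cv2.COLOR_RGB2HSV);H,S,V=cv2.split(hsv)
    m=(V>vmin)&((S>90)&(H<22) if brown else (S<70))
    n,l,st,c=cv2.connectedComponentsWithStats(m.astype(np.uint8),connectivity=4)
    b=(l==l[uv[1],uv[0]]).astype(np.uint8)
    k=max(cv2.findContours(b,cv2.RETR_EXTERNAL,cv2.CHAIN_APPROX_NONE)[0],key=cv2.contourArea)
    M=cv2.moments(b,True)
    return (M["m10"]/M["m00"],M["m01"]/M["m00"]),k.reshape(-1,2)
def tri(o1,r1,o2,r2):
    A=np.c_[r1,-r2];t=np.linalg.lstsq(A,o2-o1,rcond=None)[0]
    p,q=o1+t[0]*r1,o2+t[1]*r2;return (p+q)/2,np.linalg.norm(p-q)
E
python3 - <<'E'
from h import *
T,S=[pickle.load(open(n+".pkl","rb")) for n in("top","scene")]
for n,a,b,br,h in [("tall",(367,182),(193,166),1,.1),("med",(227,190),(300,233),1,.08),("short",(198,240),(361,227),1,.06),
  ("thin",(161,185),(353,293),0,.02),("mid",(285,183),(235,210),0,.04),("thick",(330,251),(262,170),0,.06)]:
    ca,ka=face(T,a,br,98 if br else 150); cb,kb=face(S,b,br,130 if br else 205)
    p,e=tri(*[x if x.ndim==1 else x[0] for x in(*rays(T,[ca]),*rays(S,[cb]))])
    out=[]
    for d,k in((T,ka),(S,kb)):
        r=cv2.minAreaRect(np.float32(onplane(d,k,h)*1000));a=(r[2]+45)%90-45
        out.append(np.array([*r[0],*r[1],a]))
    print(n,"tri",p*1000,"gap",e*1000,"\n  top rect",out[0],"\n  scene rect",out[1])
E
```

```text
tall tri [ 629.5237 -274.8746   98.9608] gap 0.21910472430204855 
  top rect [ 629.6934 -274.5501   35.62     38.9789   -1.7828] 
  scene rect [ 630.243  -273.7413   39.267    39.0597    1.8008]
med tri [610.724  109.8042  78.0729] gap 1.1166917988480558 
  top rect [611.4692 109.1445  44.0314  43.9964  -0.556 ] 
  scene rect [611.9626 111.5326  45.3163  45.4531  -3.5026]
short tri [472.6854 192.0607  57.8346] gap 1.4311213655299857 
  top rect [473.2153 191.3288  51.5372  50.5372  -6.6447] 
  scene rect [474.014  193.9934  50.6845  52.377   -6.1323]
thin tri [642.1648 303.8143  16.9656] gap 1.3173477370248925 
  top rect [643.0333 302.7319  95.4476  94.9523  -3.7882] 
  scene rect [642.7388 304.6622  95.3184  96.1981  -2.8973]
mid tri [623.5775 -70.5499  37.9437] gap 1.6784188203387795 
  top rect [624.1223 -71.1689  86.9129  86.7991   9.0493] 
  scene rect [623.8999 -69.0687  87.5282  86.9129   9.3618]
thick tri [ 449.8908 -171.8428   58.5585] gap 1.094623627643277 
  top rect [ 450.4527 -172.2096   78.7113   79.1288    5.4697] 
  scene rect [ 450.3264 -170.7096   79.2237   78.948     5.1699]
```

All heights and sizes fit the text to within 2 mm (3 mm for thin). Pairing for equal tops at 120 mm: tall→thin, medium→middle, short→thick. I'll write a helper that gives the deltas, then move.

```bash
cat > go.py <<'E'
import sys
from h import *
from rig import state
from scipy.spatial.transform import Rotation as R
s=state();p,O=s["eef_pos"],s["orientation"]
print("tcp",p,"yaw",np.degrees(np.arctan2(O[1,0],O[0,0])),"w",s["gripper_width"],"F",s["force"],"t",s["time"],"j6",s["joint_pos"][5])
for a in sys.argv[1:]:
    x,y,z,yaw=map(float,a.split(","));c,q=np.cos(np.radians(yaw)),np.sin(np.radians(yaw))
    D=np.array([[c,q,0],[q,-c,0],[0,0,-1]])
    print(a,O.T@(np.array([x,y,z])-p)/.5,R.from_matrix(O.T@D).as_rotvec()/2/np.pi)
E
python3 go.py .63,-.2745,.2,0 .63,-.2745,.055,0
```

```text
tcp [ 0.1863 -0.6481  0.2018] yaw 16.030956122438162 w 0.08548612779552277 F [-0.3726 -0.0903  0.0053] t 0.1 j6 -0.15000894631228615
.63,-.2745,.2,0 [ 1.0591 -0.4731  0.005 ] [-0.0004 -0.      0.0445]
.63,-.2745,.055,0 [ 1.059  -0.4724  0.295 ] [-0.0004 -0.      0.0445]
```

Call:
{"method": "servo_tool", "body": {
  "targets": [
    [[0.1, -0.045, 0, 0, 0, 0.01, 1], [0.2, -0.09, 0, 0, 0, 0.02, 1], [0.3, -0.135, 0, 0, 0, 0.03, 1], [0.4, -0.18, 0, 0, 0, 0.04, 1], [0.5, -0.225, 0, 0, 0, 0.0445, 1], [0.6, -0.27, 0, 0, 0, 0.0445, 1], [0.7, -0.315, 0, 0, 0, 0.0445, 1], [0.8, -0.36, 0, 0, 0, 0.0445, 1], [0.9, -0.405, 0, 0, 0, 0.0445, 1], [0.96, -0.43, 0.005, 0, 0, 0.0445, 1]]
  ]
}}

```text
time: 1.35
eef_pos: [0.5899, -0.3073, 0.2002]
orientation: [[1.0, 0.002, -0.0], [0.002, -1.0, 0.001], [-0.0, -0.001, -1.0]]
force: [-0.5, 0.5, 0.3]
gripper_width: 0.0855
finger_force: 0.0
```

```bash
python3 go.py .63,-.2745,.15,0 .63,-.2745,.055,0
```

```text
tcp [ 0.5899 -0.3073  0.2002] yaw 0.13531841906998948 w 0.08545601633265572 F [-0.537   0.5341  0.3463] t 1.35 j6 0.935786725078699
.63,-.2745,.15,0 [ 0.0803 -0.0653  0.1004] [-0.0001  0.      0.0004]
.63,-.2745,.055,0 [ 0.0803 -0.0652  0.2904] [-0.0001  0.      0.0004]
```

Call:
{"method": "servo_tool", "body": {
  "targets": [
    [[0.08, -0.065, 0, 0, 0, 0, 1], [0.08, -0.065, 0.05, 0, 0, 0, 1], [0.08, -0.065, 0.08, 0, 0, 0, 1], [0.08, -0.065, 0.08, 0, 0, 0, 1]]
  ]
}}

```text
time: 1.85
eef_pos: [0.6268, -0.2766, 0.158]
orientation: [[1.0, -0.0, -0.004], [-0.0, -1.0, 0.003], [-0.004, -0.003, -1.0]]
force: [-0.5, -0.2, -1.1]
gripper_width: 0.0853
finger_force: 0.0
```

```bash
python3 go.py .63,-.2745,.055,0
python3 - <<'E'
from rig import *
import cv2
d=snapshot("wrist");cv2.imwrite("pics/w1.png",d["img"][:,:,::-1]);print(d["tool_from_camera"])
E
```

```text
tcp [ 0.6268 -0.2766  0.158 ] yaw -0.025998840495588336 w 0.08527560064792662 F [-0.45   -0.1917 -1.0646] t 1.85 j6 1.0078689605096844
.63,-.2745,.055,0 [ 0.0072 -0.0038  0.2059] [-0.0004  0.0007 -0.0001]
[[ 5.72275585e-04 -9.49786465e-01 -3.12898295e-01  8.01097058e-02]
 [ 9.99999798e-01  6.30201207e-04 -8.39924922e-05  2.66538826e-04]
 [ 2.76963816e-04 -3.12898184e-01  9.49786634e-01 -1.71828764e-01]
 [ 0.00000000e+00  0.00000000e+00  0.00000000e+00  1.00000000e+00]]
```

View pics/w1.png

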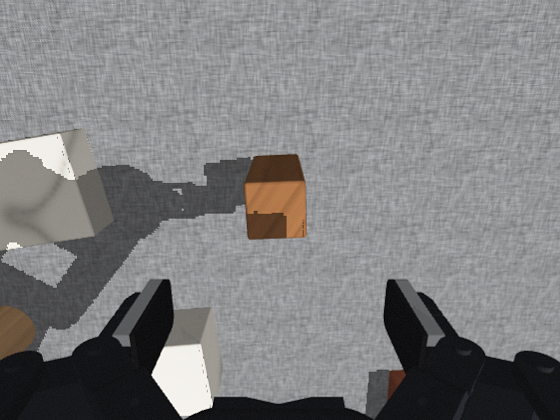

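The wrist view shows the tall bearer's top at (277,210), centred between the fingers and on the principal ray, which lands about 4 mm ahead of the TCP. That agrees with the estimate, so I descend.

Call:
{"method": "servo_tool", "body": {
  "targets": [
    [[0.007, -0.004, 0.05, 0, 0.0007, 0, 1], [0.007, -0.004, 0.12, 0, 0.0007, 0, 1], [0.007, -0.004, 0.18, 0, 0.0007, 0, 1], [0.007, -0.004, 0.206, 0, 0.0007, 0, 1], [0.007, -0.004, 0.206, 0, 0.0007, 0, 1]]
  ]
}}

```text
time: 2.52
eef_pos: [0.6316, -0.2754, 0.0576]
orientation: [[1.0, -0.001, 0.004], [-0.001, -1.0, 0.0], [0.004, -0.0, -1.0]]
force: [0.3, -0.2, 0.5]
gripper_width: 0.0855
finger_force: 0.0
```

Call:
{"method": "servo_tool", "body": {
  "targets": [
    [[0, 0, 0, 0, 0, 0, -1], [0, 0, 0, 0, 0, 0, -1], [0, 0, 0, 0, 0, 0, -1], [0, 0, 0, 0, 0, 0, -1], [0, 0, 0, 0, 0, 0, -1], [0, 0, 0, 0, 0, 0, -1]]
  ]
}}

```text
time: 3.28
eef_pos: [0.633, -0.2755, 0.0595]
orientation: [[1.0, 0.0, 0.007], [0.0, -1.0, -0.001], [0.007, 0.001, -1.0]]
force: [-0.6, 0.6, 6.2]
gripper_width: 0.0387
finger_force: 60.5
```

```bash
python3 go.py .643,.3035,.18,-3.3
```

```text
tcp [ 0.633  -0.2755  0.0595] yaw 0.014980081643664609 w 0.03871584506576158 F [-0.5654  0.6272  6.2193] t 3.275 j6 1.0108804176408852
.643,.3035,.18,-3.3 [ 0.022  -1.1577 -0.2425] [ 0.0002 -0.0011  0.0092]
```

Call:
{"method": "servo_tool", "body": {
  "targets": [
    [[0, 0, -0.04, 0, -0.0005, 0, -1], [0, 0, -0.12, 0, -0.0007, 0, -1], [0, 0, -0.2, 0, -0.0007, 0, -1], [0, 0, -0.24, 0, -0.0007, 0, -1], [0, 0, -0.24, 0, -0.0007, 0, -1]]
  ]
}}

```text
time: 3.9
eef_pos: [0.6321, -0.2755, 0.1797]
orientation: [[1.0, 0.0, 0.003], [0.0, -1.0, -0.002], [0.003, 0.002, -1.0]]
force: [-0.6, -0.6, -1.8]
gripper_width: 0.0384
finger_force: 60.1
```

```bash
python3 go.py .643,.3035,.18,-3.3
```

```text
tcp [ 0.6321 -0.2755  0.1797] yaw 0.0068916758489930285 w 0.038390423907588324 F [-0.6045 -0.6066 -1.7642] t 3.9 j6 1.0127868932471624
.643,.3035,.18,-3.3 [ 0.022  -1.1581 -0.0028] [ 0.0003 -0.0005  0.0092]
```

Call:
{"method": "servo_tool", "body": {
  "targets": [
    [[0, -0.05, 0, 0, 0, 0, -1], [0, -0.15, 0, 0, 0, 0, -1], [0, -0.25, 0, 0, 0, 0, -1], [0, -0.35, 0, 0, 0, 0, -1], [0, -0.45, 0, 0, 0, 0, -1], [0.01, -0.55, 0, 0, 0, 0, -1], [0.01, -0.65, 0, 0, 0, 0.003, -1], [0.02, -0.75, 0, 0, 0, 0.006, -1], [0.024, -0.85, 0, 0, 0, 0.009, -1], [0.024, -0.95, 0, 0, 0, 0.009, -1]]
  ]
}}

```text
time: 5.15
eef_pos: [0.641, 0.2025, 0.1746]
orientation: [[0.998, -0.056, -0.005], [-0.056, -0.998, -0.0], [-0.005, 0.001, -1.0]]
force: [0.4, -0.4, -0.8]
gripper_width: 0.0385
finger_force: 60.2
```

Call:
{"method": "servo_tool", "body": {
  "targets": [
    [[0, -0.08, 0, 0, 0, 0, -1], [0, -0.15, 0, 0, 0, 0, -1], [0, -0.195, 0, 0, 0, 0, -1], [0, -0.195, 0, 0, 0, 0, -1], [0, -0.195, 0, 0, 0, 0, -1]]
  ]
}}

```text
time: 5.78
eef_pos: [0.6484, 0.2964, 0.1768]
orientation: [[0.998, -0.057, -0.001], [-0.057, -0.998, -0.001], [-0.001, 0.001, -1.0]]
force: [0.5, 0.4, -0.8]
gripper_width: 0.0386
finger_force: 60.2
```

```bash
python3 go.py .645,.3035,.08,-3.3
python3 - <<'E'
from rig import *
from h import *
d=snapshot("scene");pickle.dump(d,open("s2.pkl","wb"));cv2.imwrite("pics/s2.png",d["img"][:,:,::-1])
d=snapshot("wrist");cv2.imwrite("pics/w2.png",d["img"][:,:,::-1]);pickle.dump(d,open("w2.pkl","wb"))
E
```

```text
tcp [0.6484 0.2964 0.1768] yaw -3.251956177919807 w 0.03859380854647761 F [ 0.4508  0.4113 -0.7697] t 5.775 j6 1.9147989979938094
.645,.3035,.08,-3.3 [-0.0073 -0.0139  0.1936] [0.0002 0.0002 0.0001]
```

View pics/w2.png

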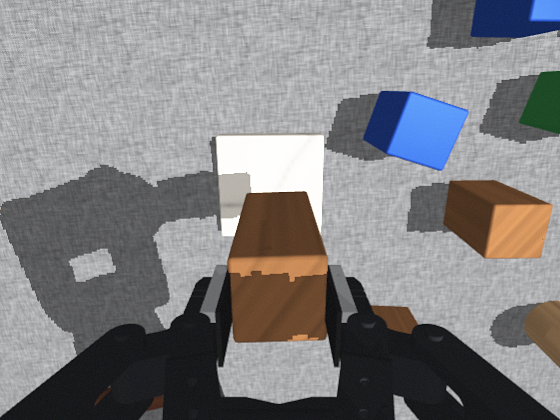

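The wrist view shows the bearer held upright. Its top face spans cols 229–327, its lower far edge runs from (247,192) to (308,192), and the pad's far edge runs from (218,135) to (323,134). I compute the relative offset from these.

```bash
cat >> h.py <<'E'
def wray(d,px,zt):   # wrist pixels -> tool frame point at tool z = zt
    n=cv2.undistortPoints(np.float64(px).reshape(-1,1,2),np.array(d["mtx"]),np.array(d["dist_coeffs"])).reshape(-1,2)
    M=np.array(d["tool_from_camera"]);r=np.c_[n,np.ones(len(n))]@M[:3,:3].T;o=M[:3,3]
    return (o+r*((zt-o[2])/r[:,2])[:,None])*1000
E
python3 - <<'E'
from h import *
d=pickle.load(open("w2.pkl","rb"))
print("bottom edge",wray(d,[(247,192),(308,192)],.058))
print("top far edge",wray(d,[(229,255),(327,255)],-.042))
print("pad far edge",wray(d,[(217.5,135),(323.5,134.5)],.1768-.02))
E
```

```text
bottom edge [[ 16.1172 -19.8783  58.    ]
 [ 16.1429  19.5611  58.    ]]
top far edge [[ 18.7022 -18.7192 -42.    ]
 [ 18.7291  19.1771 -42.    ]]
pad far edge [[ 40.6249 -53.1792 156.8   ]
 [ 41.1142  40.1292 156.8   ]]
```

Call:
{"method": "servo_tool", "body": {
  "targets": [
    [[-0.004, -0.007, 0.0, 0, 0, 0, -1], [-0.008, -0.0135, 0.06, 0, 0, 0, -1], [-0.008, -0.0135, 0.12, 0, 0, 0, -1], [-0.008, -0.0135, 0.17, 0, 0, 0, -1], [-0.008, -0.0135, 0.184, 0, 0, 0, -1], [-0.008, -0.0135, 0.19, 0, 0, 0, -1], [-0.008, -0.0135, 0.19, 0, 0, 0, -1], [-0.008, -0.0135, 0.19, 0, 0, 0, -1]]
  ]
}}

```text
time: 6.88
eef_pos: [0.646, 0.3045, 0.0842]
orientation: [[0.998, -0.056, 0.002], [-0.056, -0.998, 0.001], [0.002, -0.001, -1.0]]
force: [0.7, 0.1, -1.3]
gripper_width: 0.0381
finger_force: 60.1
```

```bash
python3 go.py .645,.3035,.078,-3.3
```

```text
tcp [0.646  0.3045 0.0842] yaw -3.231391879451474 w 0.038054269967298174 F [ 0.6627  0.0715 -1.2909] t 6.875 j6 1.9259374879319269
.645,.3035,.078,-3.3 [-0.002   0.0022  0.0124] [-0.0001 -0.0004  0.0002]
```

Call:
{"method": "servo_tool", "body": {
  "targets": [
    [[-0.001, 0.001, 0.004, 0, -0.0003, 0, -1], [-0.001, 0.001, 0.008, 0, -0.0003, 0, -1], [-0.001, 0.001, 0.01, 0, -0.0003, 0, -1], [-0.001, 0.001, 0.01, 0, -0.0003, 0, -1]]
  ]
}}

```text
time: 7.38
eef_pos: [0.6453, 0.304, 0.0797]
orientation: [[0.998, -0.056, -0.0], [-0.056, -0.998, 0.0], [-0.0, -0.0, -1.0]]
force: [-1.8, -0.9, 5.8]
gripper_width: 0.0383
finger_force: 60.8
```

Contact at 5.8 N. I release and lift.

Call:
{"method": "servo_tool", "body": {
  "targets": [
    [[0, 0, 0, 0, 0, 0, -0.6], [0, 0, 0, 0, 0, 0, 0], [0, 0, 0, 0, 0, 0, 0.5], [0, 0, 0, 0, 0, 0, 1], [0, 0, 0, 0, 0, 0, 1], [0, 0, 0, 0, 0, 0, 1], [0, 0, -0.06, 0, 0, 0, 1], [0, 0, -0.16, 0, 0, 0, 1], [0, 0, -0.24, 0, 0, 0, 1], [0, 0, -0.24, 0, 0, 0, 1]]
  ]
}}

```text
time: 8.62
eef_pos: [0.6475, 0.3047, 0.2038]
orientation: [[0.998, -0.056, 0.008], [-0.056, -0.998, 0.003], [0.008, -0.004, -1.0]]
force: [0.2, 0.3, 0.0]
gripper_width: 0.0856
finger_force: 0.0
```

```bash
python3 go.py .6115,.1095,.18,-2 .6115,.1095,.036,-2
```

```text
tcp [0.6475 0.3047 0.2038] yaw -3.223151957822111 w 0.08555013930661053 F [0.2325 0.3214 0.0352] t 8.625 j6 1.924942784002224
.6115,.1095,.18,-2 [-0.0502  0.394   0.0458] [-0.0006 -0.0012 -0.0034]
.6115,.1095,.036,-2 [-0.0524  0.395   0.3338] [-0.0006 -0.0012 -0.0034]
```

Call:
{"method": "servo_tool", "body": {
  "targets": [
    [[-0.01, 0.06, 0, 0, 0, 0, 1], [-0.02, 0.16, 0, 0, -0.0005, 0, 1], [-0.03, 0.26, 0, 0, -0.001, -0.003, 1], [-0.045, 0.34, 0.02, 0, -0.001, -0.003, 1], [-0.05, 0.394, 0.04, 0, -0.001, -0.0035, 1], [-0.05, 0.394, 0.04, 0, -0.001, -0.0035, 1], [-0.05, 0.394, 0.04, 0, -0.001, -0.0035, 1]]
  ]
}}

```text
time: 9.5
eef_pos: [0.6086, 0.1091, 0.1772]
orientation: [[0.999, -0.034, -0.009], [-0.034, -0.999, 0.001], [-0.009, -0.001, -1.0]]
force: [-0.5, 0.5, 0.1]
gripper_width: 0.0852
finger_force: 0.0
```

```bash
python3 go.py .6115,.1095,.036,-2
python3 - <<'E'
from rig import *
from h import *
for n in("top","scene","wrist"):
    d=snapshot(n);pickle.dump(d,open(n+"3.pkl","wb"));cv2.imwrite(f"pics/{n}3.png",d["img"][:,:,::-1])
E
python3 - <<'E'
import cv2,numpy as np
cv2.imwrite("pics/c3.png",np.hstack([cv2.resize(cv2.imread(f"pics/{n}3.png"),(400,300)) for n in("scene","wrist")]))
E
```

```text
tcp [0.6086 0.1091 0.1772] yaw -1.9675233269617904 w 0.08523469516510843 F [-0.4644  0.4537  0.0677] t 9.5 j6 1.617751010827881
.6115,.1095,.036,-2 [ 0.0082 -0.0009  0.2823] [-0.0001  0.0014  0.0001]
```

View pics/c3.png

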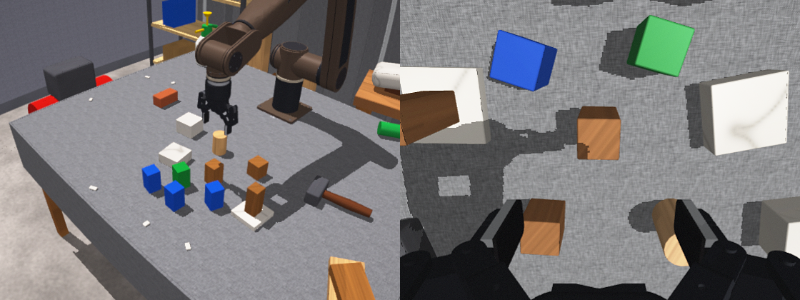

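Left: the tall bearer stands on the thin pad. Right (wrist): the medium bearer sits at about (280,185) full-scale, aligned between the fingers. I check the tall placing numerically.

Run:
```python
from h import *
T,S=[pickle.load(open(n+"3.pkl","rb")) for n in("top","scene")]
P=np.array([.643,.3035,.12])
for d,vm in((T,98),(S,130)):
    w=np.array(d["world_to_cam"])
    u=cv2.projectPoints(P.reshape(1,3),cv2.Rodrigues(w[:3,:3])[0],w[:3,3],np.array(d["mtx"]),np.array(d["dist_coeffs"]))[0][0,0]
    uu=tuple(int(round(x)) for x in u)
    c,k=face(d,uu,1,vm);r=cv2.minAreaRect(np.float32(onplane(d,k,.12)*1000));print(u,c,onplane(d,[c],.12)*1000,r)
```

```text
[152.4938 179.1049] (152.46666666666667, 179.27179487179487) [[642.5484 303.5645]] ((641.9436645507812, 303.63433837890625), (40.464111328125, 35.282875061035156), 89.17247009277344)
[357.8422 261.7143] (358.34893617021277, 262.78297872340426) [[644.8835 306.2738]] ((644.37255859375, 306.1044616699219), (38.114845275878906, 39.6496696472168), 89.3511734008789)
```

Call:
{"method": "servo_tool", "body": {
  "targets": [
    [[0.008, -0.001, 0.06, 0, 0.001, 0, 1], [0.008, -0.001, 0.14, 0, 0.001, 0, 1], [0.008, -0.001, 0.22, 0, 0.001, 0, 1], [0.008, -0.001, 0.265, 0, 0.001, 0, 1], [0.008, -0.001, 0.28, 0, 0.001, 0, 1], [0.008, -0.001, 0.28, 0, 0.001, 0, 1]]
  ]
}}

```text
time: 10.4
eef_pos: [0.6119, 0.1095, 0.0379]
orientation: [[0.999, -0.034, -0.002], [-0.034, -0.999, 0.0], [-0.002, -0.0, -1.0]]
force: [-0.0, -0.4, -0.1]
gripper_width: 0.0851
finger_force: 0.0
```

Call:
{"method": "servo_tool", "body": {
  "targets": [
    [[0, 0, 0, 0, 0, 0, -1], [0, 0, 0, 0, 0, 0, -1], [0, 0, 0, 0, 0, 0, -1], [0, 0, 0, 0, 0, 0, -1], [0, 0, 0, 0, 0, 0, -1], [0, 0, 0, 0, 0, 0, -1]]
  ]
}}

```text
time: 11.15
eef_pos: [0.6131, 0.1092, 0.0393]
orientation: [[0.999, -0.034, 0.001], [-0.034, -0.999, 0.001], [0.001, -0.001, -1.0]]
force: [0.3, 1.7, 5.7]
gripper_width: 0.0441
finger_force: 61.9
```

Call:
{"method": "servo_tool", "body": {
  "targets": [
    [[0, 0, -0.04, 0, 0, 0, -1], [0, 0, -0.12, 0, 0, 0, -1], [0, 0, -0.2, 0, 0, 0, -1], [0, 0, -0.25, 0, 0, 0, -1], [0, 0, -0.25, 0, 0, 0, -1], [0, 0, -0.25, 0, 0, 0, -1]]
  ]
}}

```text
time: 11.9
eef_pos: [0.6106, 0.1088, 0.161]
orientation: [[0.999, -0.034, -0.005], [-0.034, -0.999, -0.0], [-0.005, 0.0, -1.0]]
force: [-0.1, -0.3, -1.3]
gripper_width: 0.0446
finger_force: 61.5
```

```bash
python3 go.py .624,-.070,.18,9.2
```

```text
tcp [0.6106 0.1088 0.161 ] yaw -1.9721429448174514 w 0.04456787643217591 F [-0.1244 -0.3085 -1.2951] t 11.9 j6 1.618085568904764
.624,-.070,.18,9.2 [ 0.0388  0.3564 -0.038 ] [-0.      0.0008 -0.031 ]
```

Call:
{"method": "servo_tool", "body": {
  "targets": [
    [[0, 0.05, -0.02, 0, 0, -0.005, -1], [0.01, 0.13, -0.03, 0, 0, -0.012, -1], [0.02, 0.22, -0.03, 0, 0, -0.02, -1], [0.03, 0.3, -0.03, 0, 0, -0.027, -1], [0.04, 0.356, -0.03, 0, 0, -0.031, -1], [0.04, 0.356, -0.03, 0, 0, -0.031, -1], [0.04, 0.356, -0.03, 0, 0, -0.031, -1]]
  ]
}}

```text
time: 12.78
eef_pos: [0.6248, -0.0689, 0.1758]
orientation: [[0.987, 0.159, -0.005], [0.159, -0.987, 0.002], [-0.005, -0.002, -1.0]]
force: [0.4, 0.6, -0.7]
gripper_width: 0.0443
finger_force: 61.6
```

```bash
python3 go.py .625,-.070,.08,9.2
python3 - <<'E'
from rig import *
from h import *
d=snapshot("wrist");cv2.imwrite("pics/w4.png",d["img"][:,:,::-1]);pickle.dump(d,open("w4.pkl","wb"))
E
```

```text
tcp [ 0.6248 -0.0689  0.1758] yaw 9.171549773009085 w 0.04427745866324567 F [ 0.4336  0.6484 -0.7141] t 12.775 j6 1.1395121841253282
.625,-.070,.08,9.2 [0.001  0.0027 0.1916] [-0.0004  0.0007 -0.0001]
```

View pics/w4.png

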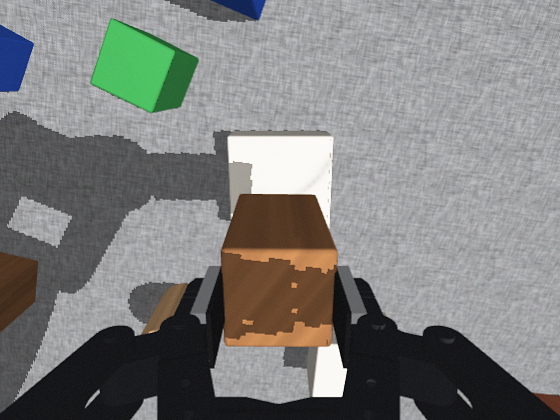

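The view shows the medium bearer's lower far edge from (238,195) to (316,195), its top far edge from (222,250) to (337,250), and the pad's top far edge from (228,136.5) to (333,136.5).

Run:
```python
from h import *
d=pickle.load(open("w4.pkl","rb"))
print("bottom edge",wray(d,[(238.5,195),(316,195)],.038))
print("top far edge",wray(d,[(222,250),(337,250)],-.042))
print("pad far edge",wray(d,[(228,136.5),(333,136.5)],.1758-.04))
```

```text
bottom edge [[ 19.7976 -23.2617  38.    ]
 [ 19.8268  22.606   38.    ]]
top far edge [[ 20.764  -21.3915 -42.    ]
 [ 20.7938  22.8712 -42.    ]]
pad far edge [[ 41.8898 -41.2112 135.8   ]
 [ 41.9423  45.4326 135.8   ]]
```

Call:
{"method": "servo_tool", "body": {
  "targets": [
    [[0.001, 0.003, 0.04, 0, 0, 0, -1], [0.001, 0.003, 0.1, 0, 0.0005, 0, -1], [0.001, 0.003, 0.15, 0, 0.0005, 0, -1], [0.001, 0.003, 0.175, 0, 0.0005, 0, -1], [0.001, 0.003, 0.182, 0, 0.0005, 0, -1], [0.001, 0.003, 0.186, 0, 0.0005, 0, -1], [0.001, 0.003, 0.186, 0, 0.0005, 0, -1]]
  ]
}}

```text
time: 13.7
eef_pos: [0.627, -0.0712, 0.0856]
orientation: [[0.987, 0.16, 0.003], [0.16, -0.987, 0.0], [0.003, 0.0, -1.0]]
force: [0.3, -0.9, -0.8]
gripper_width: 0.0443
finger_force: 61.6
```

```bash
python3 go.py .625,-.0705,.079,9.2
```

```text
tcp [ 0.627  -0.0712  0.0856] yaw 9.19398707784483 w 0.04428545879675772 F [ 0.2655 -0.8527 -0.7731] t 13.7 j6 1.1357074525059248
.625,-.0705,.079,9.2 [-0.0038 -0.002   0.0132] [ 0.     -0.0005 -0.    ]
```

Call:
{"method": "servo_tool", "body": {
  "targets": [
    [[-0.003, -0.001, 0.005, 0, -0.0005, 0, -1], [-0.003, -0.001, 0.009, 0, -0.0005, 0, -1], [-0.003, -0.001, 0.012, 0, -0.0005, 0, -1], [-0.003, -0.001, 0.012, 0, -0.0005, 0, -1]]
  ]
}}

```text
time: 14.2
eef_pos: [0.625, -0.0708, 0.0794]
orientation: [[0.987, 0.16, -0.002], [0.16, -0.987, 0.0], [-0.001, -0.0, -1.0]]
force: [-1.6, -0.4, 2.7]
gripper_width: 0.0441
finger_force: 62.0
```

Contact. I release and lift.

Call:
{"method": "servo_tool", "body": {
  "targets": [
    [[0, 0, 0, 0, 0, 0, -0.6], [0, 0, 0, 0, 0, 0, 0], [0, 0, 0, 0, 0, 0, 0.5], [0, 0, 0, 0, 0, 0, 1], [0, 0, 0, 0, 0, 0, 1], [0, 0, 0, 0, 0, 0, 1], [0, 0, -0.06, 0, 0, 0, 1], [0, 0, -0.16, 0, 0, 0, 1], [0, 0, -0.23, 0, 0, 0, 1], [0, 0, -0.23, 0, 0, 0, 1]]
  ]
}}

```text
time: 15.45
eef_pos: [0.6273, -0.0715, 0.1982]
orientation: [[0.987, 0.16, 0.006], [0.16, -0.987, -0.002], [0.006, 0.003, -1.0]]
force: [0.0, -0.2, 0.4]
gripper_width: 0.0857
finger_force: 0.0
```

```bash
python3 go.py .4735,.192,.19,-6.4
```

```text
tcp [ 0.6273 -0.0715  0.1982] yaw 9.19328637638834 w 0.08568994696822976 F [ 0.0001 -0.1922  0.4404] t 15.45 j6 1.1366976829242297
.4735,.192,.19,-6.4 [-0.2196 -0.5694  0.0133] [ 0.0004 -0.001   0.0433]
```

Call:
{"method": "servo_tool", "body": {
  "targets": [
    [[-0.02, -0.06, 0, 0, 0, 0.006, 1], [-0.055, -0.15, 0, 0, 0, 0.012, 1], [-0.09, -0.24, 0, 0, 0, 0.02, 1], [-0.13, -0.33, 0, 0, 0, 0.03, 1], [-0.17, -0.43, 0, 0, 0, 0.038, 1], [-0.2, -0.52, 0.01, 0, 0, 0.0433, 1], [-0.22, -0.569, 0.013, 0, 0, 0.0433, 1], [-0.22, -0.569, 0.013, 0, 0, 0.0433, 1], [-0.22, -0.569, 0.013, 0, 0, 0.0433, 1]]
  ]
}}

```text
time: 16.58
eef_pos: [0.4709, 0.1919, 0.1865]
orientation: [[0.994, -0.111, -0.003], [-0.111, -0.994, -0.001], [-0.003, 0.001, -1.0]]
force: [0.3, 0.1, -0.2]
gripper_width: 0.0855
finger_force: 0.0
```

```bash
python3 go.py .4735,.192,.022,-6.4
python3 - <<'E'
from rig import *
from h import *
d=snapshot("wrist");cv2.imwrite("pics/w5.png",d["img"][:,:,::-1]);pickle.dump(d,open("w5.pkl","wb"))
E
```

```text
tcp [0.4709 0.1919 0.1865] yaw -6.398488155281936 w 0.08554367224647695 F [ 0.2729  0.0668 -0.2454] t 16.575 j6 1.8696829759590488
.4735,.192,.022,-6.4 [ 0.0061 -0.001   0.3291] [0.0001 0.0005 0.    ]
```

View pics/w5.png

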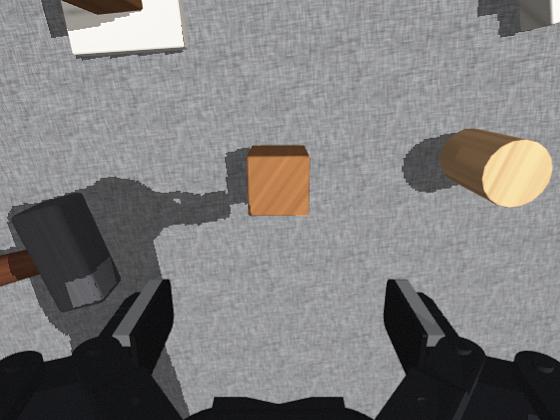

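The short bearer's top is at (279,186), centred and aligned, about 3 mm ahead as computed. The post (515,173) and hammer (65,250) are clear of the fingers. I descend and grip.

Call:
{"method": "servo_tool", "body": {
  "targets": [
    [[0.006, -0.001, 0.06, 0, 0.0005, 0, 1], [0.006, -0.001, 0.14, 0, 0.0005, 0, 1], [0.006, -0.001, 0.22, 0, 0.0005, 0, 1], [0.006, -0.001, 0.29, 0, 0.0005, 0, 1], [0.006, -0.001, 0.318, 0, 0.0005, 0, 1], [0.006, -0.001, 0.326, 0, 0.0005, 0, 1], [0.006, -0.001, 0.326, 0, 0.0005, 0, 1]]
  ]
}}

```text
time: 17.5
eef_pos: [0.4748, 0.1926, 0.0255]
orientation: [[0.994, -0.112, 0.003], [-0.112, -0.994, 0.0], [0.003, -0.001, -1.0]]
force: [0.7, 1.0, -0.2]
gripper_width: 0.0854
finger_force: 0.0
```

Call:
{"method": "servo_tool", "body": {
  "targets": [
    [[0, 0, 0, 0, 0, 0, -1], [0, 0, 0, 0, 0, 0, -1], [0, 0, 0, 0, 0, 0, -1], [0, 0, 0, 0, 0, 0, -1], [0, 0, 0, 0, 0, 0, -1], [0, 0, 0, 0, 0, 0, -1]]
  ]
}}

```text
time: 18.25
eef_pos: [0.4746, 0.1928, 0.0262]
orientation: [[0.994, -0.111, 0.003], [-0.111, -0.994, -0.0], [0.003, -0.0, -1.0]]
force: [-2.1, -0.5, 5.3]
gripper_width: 0.0491
finger_force: 60.9
```

Call:
{"method": "servo_tool", "body": {
  "targets": [
    [[0, 0, -0.04, 0, 0, 0, -1], [0, 0, -0.12, 0, 0, 0, -1], [0, 0, -0.2, 0, 0, 0, -1], [0, 0, -0.28, 0, 0, 0, -1], [0, 0, -0.28, 0, 0, 0, -1], [0, 0, -0.28, 0, 0, 0, -1]]
  ]
}}

```text
time: 19.0
eef_pos: [0.4728, 0.1926, 0.1635]
orientation: [[0.994, -0.111, -0.0], [-0.111, -0.994, -0.0], [0.0, 0.0, -1.0]]
force: [-0.6, 0.1, -1.9]
gripper_width: 0.0491
finger_force: 62.2
```

```bash
python3 go.py .4505,-.1715,.165,5.3
```

```text
tcp [0.4728 0.1926 0.1635] yaw -6.390583695054922 w 0.049098424914943296 F [-0.6317  0.1003 -1.9285] t 19.0 j6 1.8706173643260566
.4505,-.1715,.165,5.3 [ 0.0368  0.7286 -0.0027] [ 0.0001  0.     -0.0325]
```

Call:
{"method": "servo_tool", "body": {
  "targets": [
    [[0.002, 0.05, 0, 0, 0, -0.002, -1], [0.007, 0.13, 0, 0, 0, -0.005, -1], [0.011, 0.22, 0, 0, 0, -0.01, -1], [0.016, 0.31, 0, 0, 0, -0.015, -1], [0.02, 0.4, 0, 0, 0, -0.02, -1], [0.026, 0.5, 0, 0, 0, -0.025, -1], [0.03, 0.6, 0, 0, 0, -0.03, -1], [0.036, 0.68, 0, 0, 0, -0.0325, -1], [0.038, 0.7286, 0, 0, 0, -0.0325, -1], [0.038, 0.7286, 0, 0, 0, -0.0325, -1]]
  ]
}}

```text
time: 20.25
eef_pos: [0.4505, -0.1721, 0.1622]
orientation: [[0.996, 0.089, -0.002], [0.089, -0.996, 0.002], [-0.002, -0.002, -1.0]]
force: [0.1, 0.1, -1.7]
gripper_width: 0.0487
finger_force: 62.2
```

Call:
{"method": "servo_tool", "body": {
  "targets": [
    [[0, 0, 0, 0, 0, 0, -1], [0, 0, 0, 0, 0, 0, -1]]
  ]
}}

```text
time: 20.5
eef_pos: [0.4516, -0.1703, 0.1638]
orientation: [[0.996, 0.094, 0.0], [0.094, -0.996, 0.001], [0.0, -0.001, -1.0]]
force: [0.6, -0.1, -0.4]
gripper_width: 0.0489
finger_force: 62.2
```

```bash
python3 go.py .4515,-.1715,.088,5.3
python3 - <<'E'
from rig import *
from h import *
d=snapshot("wrist");cv2.imwrite("pics/w6.png",d["img"][:,:,::-1]);pickle.dump(d,open("w6.pkl","wb"))
E
```

```text
tcp [ 0.4516 -0.1703  0.1638] yaw 5.383584412869251 w 0.04890905830956799 F [ 0.6227 -0.1309 -0.4134] t 20.5 j6 0.9048727994789475
.4515,-.1715,.088,5.3 [-0.0004  0.0025  0.1515] [-0.0001 -0.      0.0002]
```

View pics/w6.png

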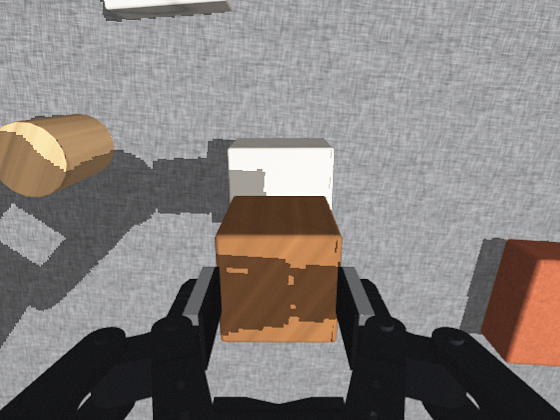

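The short bearer's lower far edge runs from (233,197) to (326,197), its top far edge from (217,237) to (341,237), and the pad's top far edge from (229,148.5) to (333,148.5).

Run:
```python
from h import *
d=pickle.load(open("w6.pkl","rb"))
print("bottom edge",wray(d,[(233,197),(326,197)],.026))
print("top far edge",wray(d,[(217,237),(341,237)],-.034))
print("pad far edge",wray(d,[(229,148.5),(333,148.5)],.1638-.06))
```

```text
bottom edge [[ 22.0967 -25.013   26.    ]
 [ 22.1302  26.9731  26.    ]]
top far edge [[ 22.8606 -24.4508 -34.    ]
 [ 22.8944  25.6138 -34.    ]]
pad far edge [[ 37.0155 -36.5089 103.8   ]
 [ 37.0633  41.1634 103.8   ]]
```

Call:
{"method": "servo_tool", "body": {
  "targets": [
    [[0.001, 0.003, 0.04, 0, 0, 0, -1], [0.001, 0.003, 0.09, 0, 0, 0, -1], [0.001, 0.003, 0.125, 0, 0, 0, -1], [0.001, 0.003, 0.14, 0, 0, 0, -1], [0.001, 0.003, 0.147, 0, 0, 0, -1], [0.001, 0.003, 0.147, 0, 0, 0, -1], [0.001, 0.003, 0.147, 0, 0, 0, -1]]
  ]
}}

```text
time: 21.42
eef_pos: [0.4531, -0.1733, 0.0918]
orientation: [[0.996, 0.092, 0.003], [0.092, -0.996, -0.001], [0.002, 0.001, -1.0]]
force: [-0.4, -0.1, -0.6]
gripper_width: 0.0488
finger_force: 62.2
```

```bash
python3 go.py .452,-.1718,.085,5.3
```

```text
tcp [ 0.4531 -0.1733  0.0918] yaw 5.302578399373603 w 0.04876113205539163 F [-0.407  -0.0656 -0.6471] t 21.425 j6 0.9027655358101863
.452,-.1718,.085,5.3 [-0.0019 -0.0032  0.0135] [ 0.0002 -0.0004  0.    ]
```

Call:
{"method": "servo_tool", "body": {
  "targets": [
    [[-0.002, -0.003, 0.005, 0, -0.0003, 0, -1], [-0.002, -0.003, 0.009, 0, -0.0003, 0, -1], [-0.002, -0.003, 0.011, 0, -0.0003, 0, -1], [-0.002, -0.003, 0.011, 0, -0.0003, 0, -1]]
  ]
}}

```text
time: 21.92
eef_pos: [0.4516, -0.1716, 0.0862]
orientation: [[0.996, 0.093, -0.001], [0.093, -0.996, -0.0], [-0.001, 0.0, -1.0]]
force: [-2.8, 0.7, 5.2]
gripper_width: 0.0487
finger_force: 63.2
```

Contact. I release, lift, and back off to the right, where the arm won't hide the pads.

Call:
{"method": "servo_tool", "body": {
  "targets": [
    [[0, 0, 0, 0, 0, 0, -0.6], [0, 0, 0, 0, 0, 0, 0], [0, 0, 0, 0, 0, 0, 0.5], [0, 0, 0, 0, 0, 0, 1], [0, 0, 0, 0, 0, 0, 1], [0, 0, 0, 0, 0, 0, 1], [0, 0, -0.06, 0, 0, 0, 1], [0, 0, -0.14, 0, 0, 0, 1], [0, 0, -0.22, 0, 0, 0, 1], [0, 0, -0.26, 0, 0, 0, 1]]
  ]
}}

```text
time: 23.18
eef_pos: [0.4524, -0.1721, 0.2183]
orientation: [[0.996, 0.092, 0.003], [0.092, -0.996, -0.003], [0.003, 0.003, -1.0]]
force: [-0.6, -0.9, -0.7]
gripper_width: 0.0856
finger_force: 0.0
```

Call:
{"method": "servo_tool", "body": {
  "targets": [
    [[0, 0.06, 0, 0, 0, 0, 1], [0, 0.16, 0, 0, 0, 0, 1], [0, 0.26, 0, 0, 0, 0, 1], [0, 0.36, 0, 0, 0, 0, 1], [0, 0.46, 0, 0, 0, 0, 1], [-0.03, 0.56, 0, 0, 0, 0, 1], [-0.06, 0.65, 0, 0, 0, 0, 1], [-0.1, 0.7, 0, 0, 0, 0, 1], [-0.1, 0.7, 0, 0, 0, 0, 1], [-0.1, 0.7, 0, 0, 0, 0, 1]]
  ]
}}

```text
time: 24.42
eef_pos: [0.4342, -0.524, 0.2152]
orientation: [[0.996, 0.092, -0.001], [0.092, -0.996, 0.001], [-0.001, -0.001, -1.0]]
force: [-0.2, -0.1, -1.2]
gripper_width: 0.0855
finger_force: 0.0
```

```bash
python3 - <<'E'
from rig import *
from h import *
print(state()["eef_pos"],state()["time"])
for n in("top","scene"):
    d=snapshot(n);pickle.dump(d,open(n+"7.pkl","wb"));cv2.imwrite(f"pics/{n}7.png",d["img"][:,:,::-1])
T,S=[pickle.load(open(n+"7.pkl","rb")) for n in("top","scene")]
Q={}
for n,P in dict(tall=(.643,.3035),med=(.624,-.07),short=(.4505,-.1715)).items():
  Q=[]
  for d,vm in((T,98),(S,130)):
    w=np.array(d["world_to_cam"])
    u=cv2.projectPoints(np.array([[*P,.12]]),cv2.Rodrigues(w[:3,:3])[0],w[:3,3],np.array(d["mtx"]),np.array(d["dist_coeffs"]))[0][0,0]
    c,k=face(d,tuple(int(round(x)) for x in u),1,vm);r=cv2.minAreaRect(np.float32(onplane(d,k,.12)*1000));print(n,np.r_[r[0],r[1],(r[2]+45)%90-45])
    o,q=rays(d,[c]);Q+=[o,q[0]]
  print("   tri",tri(*Q)[0]*1000)
E
python3 -c "
import cv2,numpy as np
cv2.imwrite('pics/c7.png',np.hstack([cv2.resize(cv2.imread(f'pics/{n}7.png'),(400,300)) for n in('scene','top')]))"
```

```text
[ 0.4342 -0.524   0.2152] 24.425
tall [641.9437 303.6343  40.4641  35.2829  -0.8275]
tall [643.8789 305.9183  38.7733  39.5346  -1.2621]
   tri [642.0669 304.6051 117.4849]
med [622.259  -69.5286  44.86    44.4631   8.6787]
med [623.8055 -68.6851  47.4197  44.5815   7.4614]
   tri [622.5537 -70.0595 118.3269]
short [ 449.946  -171.6055   49.1973   50.267     6.0205]
short [ 450.7037 -170.7698   52.6693   51.6657    5.3243]
   tri [ 449.86   -171.7326  119.0345]
```

View pics/c7.png

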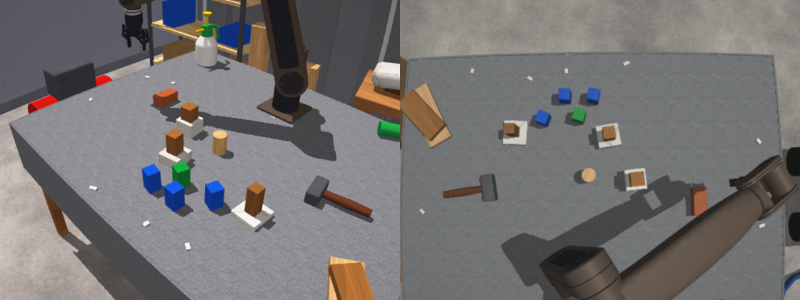

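All three bearers stand upright on their pads, centred to within about 2 mm, with tops at about 118 ± 1 mm in both views. The bystanders look undisturbed, so I hand in.

```bash
python3 -c "
from rig import *
print(close_job())"
```

```text
the job is handed in; nothing more can be done
None
```

The job is handed in: the tall bearer stands on the thin pad, the medium on the middle and the short on the thick, each centred to about 2 mm with tops level at about 120 mm (measured 117–119 mm), and the post, brick and hammer look undisturbed.

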